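Unhook the marker caddy and set it in its tray

TASK

Take the marker caddy down from its deep hook: lift it against the light spring catch until its bar is felt to be past the upturned tip, never pulling hard against the tip or jamming against the stop above, and only then draw it out towards the open side. Then set it down gently, flat inside the shallow wooden tray, and let go, without disturbing the other things on the table.

Things in the scene. Friction and masses are not known exactly. Their poses are not given: they have to be found in the camera images.
- caddy: Marker caddy, 0.28 to 0.46 kg: blue open box 84 (x) x 110 (y) x 50 mm (z), five markers along its front (-x) wall (tops at 125 mm). Across its middle (x = 0) stands a flat frame: two steel uprights (10 x 8 mm, y +-51 mm) with a hanging bar and, on top, a grip bar. Origin: centre of the underside, z up. It hangs upright, underside 25 mm above the table, axes roughly parallel to the stand's.
- caddy_bar (a point): Middle of the caddy's round steel hanging bar: 8 mm thick, along the caddy's y, axis 134 mm above its underside. It rests on the hook's saddle.
- caddy_grip (a point): Middle of the caddy's wooden grip bar: 10 mm thick in x, 110 mm long in y, 220 to 246 mm above the caddy's underside. Pinch it from above, fingers closing along the caddy's x; it is straight above the hanging bar.
- stand: Fixed steel hook stand. Origin on the table straight below the saddle that bears the caddy's bar; z up; x points from the hook's mouth back to its post, so the caddy comes out along -x. Base plate 150 x 90 x 10 mm at x -30 to 120 mm; post at x 77 to 95 mm, top 245 mm above the table. More than 20 N on any part of the stand is too much.
- saddle (a point): Saddle, 155 mm above the table, 16 mm wide in y. The bar has 4 mm of play either way between a back stop (10 mm high) and the upturned tip in front (stand's x -14 to -8 mm). The tip is on a guard bracket clamped at a height that differs each time and is not measured: its top is 20 to 46 mm above the saddle. The caddy's box passes at least 9 mm below the bracket throughout.
- mouth (a point): Fixed point 30 mm out from the saddle. The guard bracket also has a spring catch closing the mouth: a black foot over the bar, 2 mm below the tip's top, under a steel roof (21 to 27 mm above the tip). Pushed up it gives from about 2 N, plus 0.6 N per mm. Raised 10 mm (8 N beyond the caddy's weight) the bar just clears the tip; hard stop at 17 mm (12 N). About 10 N is the middle.
- tray: Shallow plywood tray, fixed to the table, outside 118 (x) x 144 (y) x 22 mm, walls and floor 5 mm thick, inside 108 x 134 mm. Origin: centre of its underside on the table. The caddy's long side (y) goes along the tray's long side (y), either way round; 12 mm of room on every side.
- cup: Bystander, to be left alone: paper cup, 76 mm wide, 92 tall.
- mug: Bystander, to be left alone: white mug, 80 mm wide, 90 tall, handle at +y.
- brush: Bystander, to be left alone: flat paint brush lying on the table.
- ornament: Bystander, to be left alone: dark wooden disc, 60 mm across, 12 thick.
- block: Bystander, to be left alone: rounded wooden piece 55 x 40 x 15 mm.
- varnish: Bystander, to be left alone: amber jar, 60 mm wide, 110 tall.
- marker: Bystander, to be left alone: white marker pen lying, 130 mm long.

How it is judged:
By the outcome, as a careful person would: the job done as asked, in the order asked, and still so for the second after the job is handed in, with the robot touching nothing.
It also fails if it takes over 61 s, if anything falls off the work surface, if the arm or the gripper's body presses on something with over 40 N, if the wrist force passes 120 N, or if a joint passes its speed limit or range.

ROBOT

A 6-joint arm with a two-finger parallel gripper is mounted at the origin on the work surface. World frame = base frame: x ahead of the robot, y to its left, z up, the work surface at z = 0. Lengths are in m, angles in rad, forces in N, time in s.
With the tool pointing down it reaches from about 0.375 to 0.9 m from the base axis. Payload 3.1 kg.
Tool frame: the origin (TCP) lies midway between the tips of the shut fingers; the grasp point (between the pads) lies 19 mm behind it (manip.grasp_offset is the distance from the TCP to the grasp point, in m); z points along the fingers, y is the line along which they close (so a half turn about z gives the same grasp; the last joint's range is limited). The gripper opens to 85 mm and grips with 20 to 120 N. Pads are 22 mm wide; open, the fingers measure 114 mm over their backs; the gripper's body (76 mm by 85 mm) begins 54 mm behind the grasp point. The pads swing forward as they close: fully open they stand 13 mm farther back than shut.
Start: joints at [1.117, 0.527, 1.433, -0, 1.181, -0.178], TCP at [0.17, 0.602, 0.231] pointing down, gripper open.
Joint ranges: [-3.08, 3.08], [-0.75, 2.2], [0.22, 2.44], [-1.43, 4.57], [0, 2.65], [-2.85, 2.85]. Speed limits (rad/s): [2.79, 2.79, 3.14, 3.14, 3.14, 3.14].

INTERFACE

Orientations are given as a unit quaternion [x, y, z, w].
In Python, from station import sensors, cams, order, manip gives the robot as it stands.
- The arm moves only by the tool move_arm, never from a script. Its argument "targets" is a list of rows, each an object of numbers: "dx", "dy", "dz": the shift along the world's x, y, z normalised to -1 to 1, where 1 is 25 mm; "rx", "ry", "rz": the turn, a rotation vector about the world's x, y, z normalised to -1 to 1, where 1 is 30 degrees. A call has exactly 10 rows; each row shifts and turns the commanded pose from where the row before left it; what a row does not reach is not made up. A row lasts 1/8 s, in which the tool goes at most 62.5 mm and 10.7 degrees, less where a joint would pass 70% of its speed; a pose out of reach is approached as far as the arm can. A call with a number of a shift or a turn outside -1 to 1 is refused whole. A call with a gripper value outside its range is refused whole. "claw" is the opening in per cent of the stroke, from 0 (shut) to 100 (fully open), set as the call begins (left out, the last holds). The fingers move at their own pace and stop on an object; "newtons" is the grip in N (left out, the last holds). Time passes only in rows, so rows that do not move let the fingers close, or fill a call up. It gives the time, the measured TCP pose, the force, the opening and the grip force at its end, in the units of the state.
- sensors.sense(): the state, without advancing time (a new reading comes with each control period).
- cams.snapshot(name): name is "scene" or "top" or "wrist"; returns the picture (420x560x3 uint8, red, green, blue); there is no depth.
- cams.camera_model(name): a dict with "fx", "fy", "cx", "cy" (pixels), "extrinsics" (4x4, takes a point from world to camera coordinates). Camera axes: x right, y down, z forward; pixel columns grow to the right and rows downward; lengths in m; the calibration is good to about 2 mm. A picture is of the moment at which its call begins: read the wrist's pose just before it. camera_model takes no time and is no camera call; for the wrist camera it gives the pose at the moment of the call.
- order.sign_off(): hands the job in; it is judged then, once.
The state is a dict: "t": time; "q": joint angles; "qd": joint speeds; "tau": joint torques, N m; "tcp_pos": TCP position; "tool_rot": TCP orientation; "force": force on the tool from outside, world axes, zero at the start; "ft_torque": the same for the moment, N m; "finger_gap": opening from 0.0 (shut) to 1.0 (fully open); "gripper_force": force on a finger pad.
Only numpy, scipy, OpenCV 4.12 (cv2) and the standard library are available. Lean on these libraries where they do the work, as an engineer would, in place of code of your own. Each camera call takes 0.05 s, during which the arm holds its last target. There are 200 camera calls.

## Working session

There is one attempt and no reset: what is moved stays moved. The work goes in short steps, Python scripts to look and compute and a tool call to move; the robot and the scene stay as the last step left them, time stands still between calls to the robot, and variables do not carry over. Pictures are saved under pics/ and viewed, at most 10 in all, crops included, and the job is handed in when it is done.

Besides the shell and the picture viewer there is one more tool, called after "Emit:" as a command line: name --argument value ..., lists and objects as JSON in quotes. move_arm: Moves the arm, as the interface text tells. Scaled input: -1 to 1 covers 25 mm each way for a shift and 30 degrees each way for a turn. Its arguments: {"type":"object","properties":{"targets":{"type":"array"},"claw":{"type":"number"},"newtons":{"type":"number"}},"required":["targets"]}

```bash
mkdir -p pics; python3 - <<'E'
from station import sensors,cams,order,manip
import cv2,numpy as np
s=sensors.sense();print(s,manip.grasp_offset)
a=cams.snapshot("scene");b=cams.snapshot("top")
cv2.imwrite("pics/scene0.png",a[:,:,::-1]);cv2.imwrite("pics/top0.png",b[:,:,::-1])
for n in("scene","top"):print(n,cams.camera_model(n))
E
```

```text
{'t': 0.0, 'q': array([ 1.11745735e+00,  5.28522946e-01,  1.43391868e+00,  2.69824185e-05,
        1.18140031e+00, -1.78521880e-01]), 'qd': array([ 1.74126445e-04,  1.02208686e-03,  3.42697589e-05,  5.48327520e-04,
       -2.01658912e-04,  1.24190488e-03]), 'tau': array([ 3.76825074e-04, -4.42348766e+01, -1.78025830e+01, -1.61308785e-04,
        8.41820467e-03,  6.82475623e-07]), 'tcp_pos': array([0.16926114, 0.60088963, 0.23029353]), 'tool_rot': array([ 1.36981552e-01,  9.90572960e-01, -1.06510453e-03, -3.61285336e-04]), 'force': array([ 0.93301538, -0.28780119,  0.6277188 ]), 'ft_torque': array([-0.05297529, -0.00681635,  0.02933773]), 'gripper_force': 0.0, 'finger_gap': 0.9990986680550632} 0.0187
scene {'fx': 506.886936928708, 'fy': 506.886936928708, 'cx': 279.29893088795444, 'cy': 202.05546778428757, 'extrinsics': array([[-0.45080906,  0.89260838,  0.00463479,  0.23744351],
       [ 0.59083421,  0.30228301, -0.748024  , -0.20873094],
       [-0.66909351, -0.3344776 , -0.66365549,  1.75093911],
       [ 0.        ,  0.        ,  0.        ,  1.        ]])}
top {'fx': 484.58582237460394, 'fy': 484.58582237460394, 'cx': 284.05011686547215, 'cy': 213.7896657273929, 'extrinsics': array([[-1.02782268e-02, -9.99946233e-01, -1.37468857e-03,
         1.35440295e-02],
       [-9.81828335e-01,  1.03524988e-02, -1.89488644e-01,
         5.67918149e-01],
       [ 1.89492687e-01, -5.97899067e-04, -9.81881950e-01,
         1.53604409e+00],
       [ 0.00000000e+00,  0.00000000e+00,  0.00000000e+00,
         1.00000000e+00]])}
```

View pics/scene0.png

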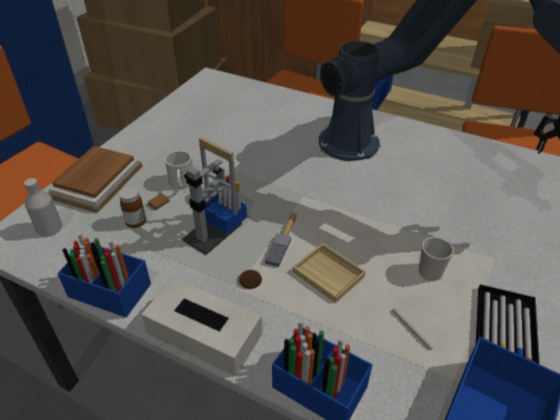

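View pics/top0.png

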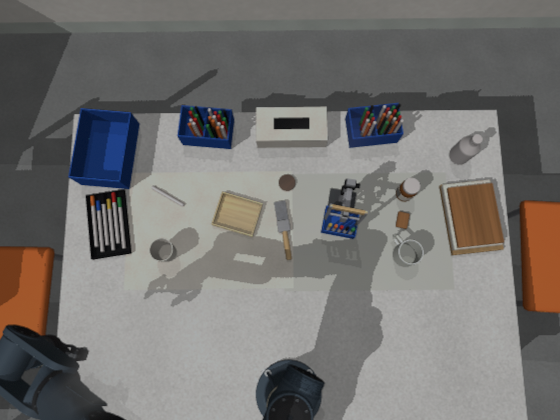

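The scene view shows the caddy on its hook at about (215,185) and the tray at (328,272). In the top view the caddy is at (345,213), with its post on the far side, and the tray is at (239,213). Next I'll enlarge both areas for exact corners.

```bash
python3 - <<'E'
import cv2,numpy as np
a=cv2.imread("pics/scene0.png");b=cv2.imread("pics/top0.png")
r=lambda i,x,y,w,h:cv2.resize(i[y:y+h,x:x+w],(400,300),interpolation=cv2.INTER_CUBIC)
o=np.vstack([np.hstack([r(b,310,175,72,54+0),r(b,200,185,72,54)]),np.hstack([r(a,170,130,100,75),r(a,280,235,100,75)])])
cv2.imwrite("pics/c1.png",o)
E
```

```text
(no output)
```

View pics/c1.png

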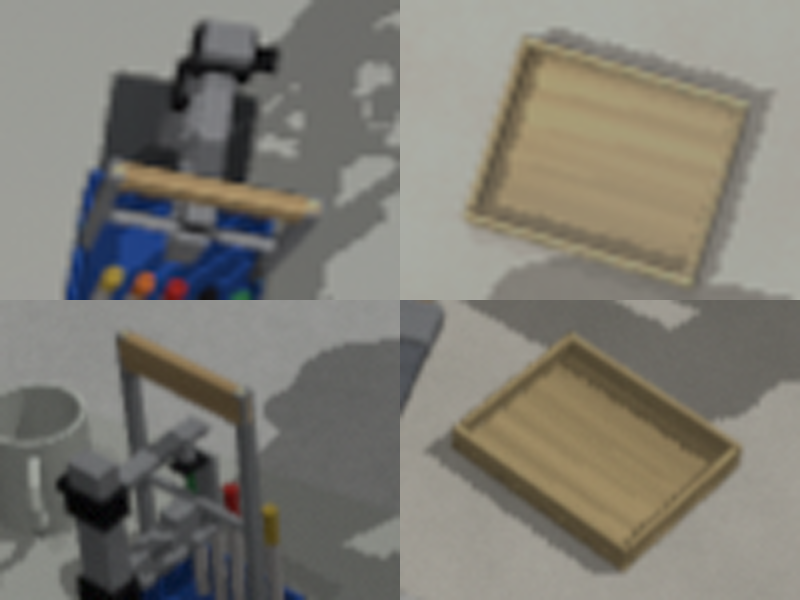

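The enlarged crops show the grip bar in the top view running from about (331,206) to (367,213). The tray's rim corners in the same view are near (223,192), (262,204), (253,236) and (212,224). Casting rays now.

```bash
cat > h.py <<'E'
import numpy as np,cv2
from station import sensors,cams
def ray(m,u,v):
    E=np.array(m["extrinsics"]);R,t=E[:3,:3],E[:3,3]
    return -R.T@t, R.T@np.array([(u-m["cx"])/m["fx"],(v-m["cy"])/m["fy"],1])
def onplane(m,u,v,z):
    c,d=ray(m,u,v);return c+d*(z-c[2])/d[2]
def tri(m1,p1,m2,p2):
    c1,d1=ray(m1,*p1);c2,d2=ray(m2,*p2)
    s=np.linalg.lstsq(np.c_[d1,-d2],c2-c1,rcond=None)[0]
    A,B=c1+s[0]*d1,c2+s[1]*d2;return (A+B)/2,np.linalg.norm(A-B)
E
python3 - <<'E'
from h import *
np.set_printoptions(precision=4,suppress=True)
T=cams.camera_model("top");S=cams.camera_model("scene")
print("cam",ray(T,0,0)[0],ray(S,0,0)[0])
def blob(f,x,y,w,h,lo,hi):
    i=cv2.cvtColor(cv2.imread(f),cv2.COLOR_BGR2HSV)[y:y+h,x:x+w]
    k=cv2.inRange(i,lo,hi);n,l,st,c=cv2.connectedComponentsWithStats(k)
    j=1+np.argmax(st[1:,4]);cs,_=cv2.findContours((l==j).astype(np.uint8),0,1)
    c=np.vstack(cs);r=cv2.minAreaRect(c.astype(np.float32));print(st[j],r)
    return cv2.convexHull(c).reshape(-1,2)+[x,y]
lo,hi=(10,60,90),(28,255,255)
g=blob("pics/top0.png",322,195,55,30,lo,hi)
bx=cv2.boxPoints(cv2.minAreaRect(g.astype(np.float32)));print("grip box",bx)
print([onplane(T,*p,.271) for p in bx])
t=blob("pics/top0.png",200,180,75,65,(10,40,60),hi)
q=cv2.approxPolyDP(t.reshape(-1,1,2),6,True).reshape(-1,2);print(q)
bx=cv2.boxPoints(cv2.minAreaRect(t.astype(np.float32)));print(bx)
P=np.array([onplane(T,*p,.022) for p in bx]);print(P,P.mean(0),[np.linalg.norm(P[i]-P[i-1]) for i in range(4)])
# scene checks: tray corners at z=.022, from crop (280+x/4,235+y/4)
for p in[(280+172/4,235+(333-300)/4),(280+(740-400)/4,235+152/4),(280+222/4,235+268/4),(280+53/4,235+132/4)]:print("tr",onplane(S,*p,.022))
# grip top edge ends: scene crop
for p,qq in [((170+120/4,130+35/4),(331,205.5)),((170+243/4,130+88/4),(367,212.5))]:print("grip",tri(S,p,T,qq),onplane(S,*p,.271),onplane(T,*qq,.271))
E
```

```text
cam [0.2667 0.0086 1.6158] [1.4019 0.4368 1.0048]
[ 10   9  35  11 160] ((26.749996185302734, 14.249999046325684), (34.90866470336914, 4.902902603149414), 11.309932708740234)
grip box [[331.1538 208.2307]
 [332.1154 203.4231]
 [366.3461 210.2692]
 [365.3846 215.0769]]
[array([ 0.5408, -0.1258,  0.271 ]), array([ 0.5547, -0.1289,  0.271 ]), array([ 0.5339, -0.2252,  0.271 ]), array([ 0.5201, -0.2219,  0.271 ])]
[  11   12   52   45 1538] ((36.59947967529297, 33.530277252197266), (43.466270446777344, 35.85447311401367), 16.927513122558594)
[[222 192]
 [262 203]
 [252 236]
 [211 223]]
[[210.5883 224.353 ]
 [221.0277 190.0519]
 [262.6108 202.7076]
 [252.1713 237.0087]]
[[0.541  0.2531 0.022 ]
 [0.6583 0.2199 0.022 ]
 [0.613  0.0794 0.022 ]
 [0.4969 0.1142 0.022 ]] [0.5773 0.1666 0.022 ] [np.float64(0.14566397553178442), np.float64(0.12191455289900979), np.float64(0.1476799430956818), np.float64(0.1212351902291973)]
tr [0.5061 0.1206 0.022 ]
tr [0.5535 0.2559 0.022 ]
tr [0.6714 0.2235 0.022 ]
tr [0.6209 0.0873 0.022 ]
grip (array([ 0.5626, -0.1557,  0.3007]), np.float64(0.07595130271148352)) [ 0.5378 -0.221   0.271 ] [ 0.5487 -0.1256  0.271 ]
grip (array([ 0.516 , -0.1937,  0.2363]), np.float64(0.08393413902521898)) [ 0.5512 -0.1224  0.271 ] [ 0.5274 -0.2268  0.271 ]
```

Emit:
move_arm --targets '[{"dx": 1, "dy": -0.9, "dz": 0.52, "rz": -0.1}, {"dx": 1, "dy": -0.9, "dz": 0.52, "rz": -0.1}, {"dx": 1, "dy": -0.9, "dz": 0.52, "rz": -0.1}, {"dx": 1, "dy": -0.9, "dz": 0.52, "rz": -0.1}, {"dx": 1, "dy": -0.9, "dz": 0.52, "rz": -0.1}, {"dx": 1, "dy": -0.9, "dz": 0.52, "rz": -0.1}, {"dx": 1, "dy": -0.9, "dz": 0.52, "rz": -0.1}, {"dx": 1, "dy": -0.9, "dz": 0.52, "rz": -0.1}, {"dx": 1, "dy": -0.9, "dz": 0.52, "rz": -0.1}, {"dx": 1, "dy": -0.9, "dz": 0.52, "rz": -0.1}]' --claw 100

```text
schema error: expected keys dx, dy, dz, rx, ry, rz
```

Emit:
move_arm --targets '[{"dx": 0.4, "dy": -1, "rz": -0.1}, {"dx": 0.4, "dy": -1, "rz": -0.1}, {"dx": 0.4, "dy": -1, "rz": -0.1}, {"dx": 0.4, "dy": -1, "rz": -0.1}, {"dx": 0.4, "dy": -1, "rz": -0.1}, {"dx": 0.4, "dy": -1, "rz": -0.1}, {"dx": 0.4, "dy": -1, "rz": -0.1}, {"rz": -0.1}, {"rz": -0.1}, {"rz": 0}]'

```text
schema error: expected keys dx, dy, dz, rx, ry, rz
```

```bash
python3 - <<'E'
from h import *
s=sensors.sense();print(s["t"],s["tcp_pos"],s["tool_rot"],s["q"])
m=cams.camera_model("wrist");i=cams.snapshot("wrist")
cv2.imwrite("pics/w1.png",i[:,:,::-1]);np.save("w1.npy",m,allow_pickle=True)
print(m["extrinsics"].round(3).tolist(),ray(m,0,0)[0],onplane(m,280,210,.022),m["fx"])
E
```

```text
0.1 [0.16927212 0.60098207 0.23042182] [ 1.36965460e-01  9.90575347e-01 -9.26911107e-04 -2.93610601e-04] [ 1.11752779e+00  5.28392061e-01  1.43376804e+00 -1.91440996e-05
  1.18137708e+00 -1.78466417e-01]
[[0.272, 0.962, -0.002, -0.624], [0.916, -0.258, 0.308, -0.04], [0.296, -0.085, -0.951, 0.381], [0.0, 0.0, 0.0, 1.0]] [0.09291794 0.62266036 0.37312648] [0.20255195 0.58582977 0.022     ] 373.55532468993846
```

View pics/w1.png

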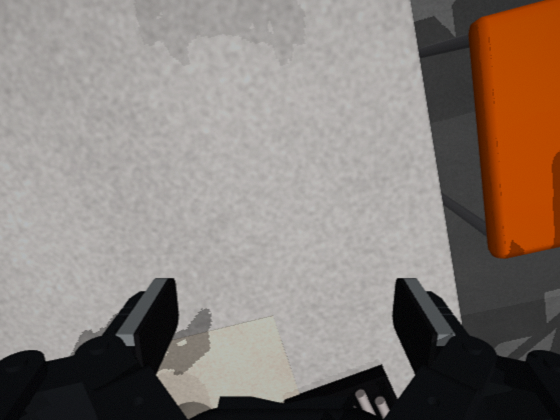

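The moves were refused because every row needs all six keys, so this wrist picture was taken at the start pose. It shows only the table and the fingers (pads at about (150,320) and (420,320)). I'll repeat the moves with full rows.

Emit:
move_arm --targets '[{"dx": 1, "dy": -0.9, "dz": 0.52, "rx": 0, "ry": 0, "rz": -0.1}, {"dx": 1, "dy": -0.9, "dz": 0.52, "rx": 0, "ry": 0, "rz": -0.1}, {"dx": 1, "dy": -0.9, "dz": 0.52, "rx": 0, "ry": 0, "rz": -0.1}, {"dx": 1, "dy": -0.9, "dz": 0.52, "rx": 0, "ry": 0, "rz": -0.1}, {"dx": 1, "dy": -0.9, "dz": 0.52, "rx": 0, "ry": 0, "rz": -0.1}, {"dx": 1, "dy": -0.9, "dz": 0.52, "rx": 0, "ry": 0, "rz": -0.1}, {"dx": 1, "dy": -0.9, "dz": 0.52, "rx": 0, "ry": 0, "rz": -0.1}, {"dx": 1, "dy": -0.9, "dz": 0.52, "rx": 0, "ry": 0, "rz": -0.1}, {"dx": 1, "dy": -0.9, "dz": 0.52, "rx": 0, "ry": 0, "rz": -0.1}, {"dx": 1, "dy": -0.9, "dz": 0.52, "rx": 0, "ry": 0, "rz": -0.1}]' --claw 100

```text
t: 1.4
tcp_pos: [0.4201, 0.3756, 0.3614]
tool_rot: [0.389, 0.921, -0.0, -0.0]
force: [0.9, 1.1, -0.1]
finger_gap: 1.0
gripper_force: 0.0
```

Emit:
move_arm --targets '[{"dx": 0.4, "dy": -1, "dz": 0, "rx": 0, "ry": 0, "rz": -0.1}, {"dx": 0.4, "dy": -1, "dz": 0, "rx": 0, "ry": 0, "rz": -0.1}, {"dx": 0.4, "dy": -1, "dz": 0, "rx": 0, "ry": 0, "rz": -0.1}, {"dx": 0.4, "dy": -1, "dz": 0, "rx": 0, "ry": 0, "rz": -0.1}, {"dx": 0.4, "dy": -1, "dz": 0, "rx": 0, "ry": 0, "rz": -0.1}, {"dx": 0.4, "dy": -1, "dz": 0, "rx": 0, "ry": 0, "rz": -0.1}, {"dx": 0.4, "dy": -1, "dz": 0, "rx": 0, "ry": 0, "rz": -0.1}, {"dx": 0, "dy": -0.4, "dz": 0, "rx": 0, "ry": 0, "rz": -0.1}, {"dx": 0, "dy": 0, "dz": 0, "rx": 0, "ry": 0, "rz": 0}, {"dx": 0, "dy": 0, "dz": 0, "rx": 0, "ry": 0, "rz": 0}]'

```text
t: 2.65
tcp_pos: [0.4891, 0.1923, 0.3613]
tool_rot: [0.571, 0.821, 0.0, -0.0]
force: [-0.3, 0.3, 0.1]
finger_gap: 0.998
gripper_force: 0.0
```

```bash
python3 - <<'E'
from h import *
s=sensors.sense();print(s["t"],s["tcp_pos"],s["tool_rot"],s["q"])
m=cams.camera_model("wrist");i=cams.snapshot("wrist")
cv2.imwrite("pics/w2.png",i[:,:,::-1]);np.save("w2.npy",m,allow_pickle=True)
T=np.eye(4)
E=np.array(m["extrinsics"])
for p in [(.541,.2531,.022),(.6583,.2199,.022),(.613,.0794,.022),(.4969,.1142,.022)]:
    c=E[:3,:3]@np.array(p)+E[:3,3];print("expect",(c[0]/c[2]*m["fx"]+m["cx"]).round(),(c[1]/c[2]*m["fy"]+m["cy"]).round())
E
```

```text
2.65 [0.48911102 0.19226889 0.36130998] [ 5.71274010e-01  8.20759362e-01  1.46190672e-04 -2.33760868e-04] [ 1.61421365e-01  2.57851906e-01  1.49944458e+00  5.44725715e-04
  1.38442858e+00 -1.93361375e-01]
expect 341.0 121.0
expect 413.0 177.0
expect 340.0 257.0
expect 271.0 208.0
```

View pics/w2.png

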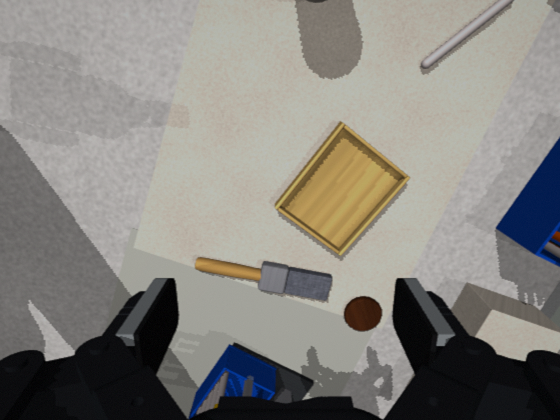

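The wrist view shows the tray clearly, with outer rim corners at about (341,122), (409,178), (341,256) and (276,207). That is within 5 px of prediction. I'll refine those and compute the rest of the way to the grip.

```bash
python3 - <<'E'
from h import *
np.set_printoptions(precision=4,suppress=True)
m=np.load("w2.npy",allow_pickle=True).item()
i=cv2.cvtColor(cv2.imread("pics/w2.png"),cv2.COLOR_BGR2HSV)
k=cv2.inRange(i,(12,90,60),(30,255,255));k[:, :265]=0;k[:,420:]=0;k[:110]=0;k[268:]=0
c=max(cv2.findContours(k,0,1)[0],key=cv2.contourArea)
W=np.array([onplane(m,*p,.022)[:2] for p in cv2.convexHull(c).reshape(-1,2)],np.float32)*1000
print(cv2.minAreaRect(W));
for p in[(341,122),(409,178),(341,256),(276,207)]:print(onplane(m,*p,.022))
E
```

```text
((576.6815795898438, 167.22744750976562), (143.12753295898438, 120.41157531738281), 72.70142364501953)
[0.5419 0.252  0.022 ]
[0.6545 0.2164 0.022 ]
[0.6143 0.0811 0.022 ]
[0.5033 0.1176 0.022 ]
```

Emit:
move_arm --targets '[{"dx": 0.1, "dy": -1, "dz": 0, "rx": 0, "ry": 0, "rz": -0.09}, {"dx": 0.1, "dy": -1, "dz": 0, "rx": 0, "ry": 0, "rz": -0.09}, {"dx": 0.1, "dy": -1, "dz": 0, "rx": 0, "ry": 0, "rz": -0.09}, {"dx": 0.1, "dy": -1, "dz": 0, "rx": 0, "ry": 0, "rz": -0.09}, {"dx": 0.1, "dy": -1, "dz": 0, "rx": 0, "ry": 0, "rz": -0.09}, {"dx": 0.1, "dy": -1, "dz": 0, "rx": 0, "ry": 0, "rz": -0.09}, {"dx": 0.1, "dy": -1, "dz": 0, "rx": 0, "ry": 0, "rz": -0.09}, {"dx": 0.1, "dy": -1, "dz": 0, "rx": 0, "ry": 0, "rz": -0.09}, {"dx": 0.1, "dy": -1, "dz": 0, "rx": 0, "ry": 0, "rz": -0.09}, {"dx": 0.1, "dy": -1, "dz": 0, "rx": 0, "ry": 0, "rz": -0.09}]'

```text
t: 3.95
tcp_pos: [0.5147, -0.0584, 0.3614]
tool_rot: [0.747, 0.664, 0.0, 0.0]
force: [1.1, -1.1, -0.4]
finger_gap: 1.006
gripper_force: 0.0
```

Emit:
move_arm --targets '[{"dx": 0.1, "dy": -0.5, "dz": 0, "rx": 0, "ry": 0, "rz": -0.1}, {"dx": 0.1, "dy": -0.5, "dz": 0, "rx": 0, "ry": 0, "rz": -0.1}, {"dx": 0, "dy": -0.5, "dz": 0, "rx": 0, "ry": 0, "rz": 0}, {"dx": 0, "dy": 0, "dz": 0, "rx": 0, "ry": 0, "rz": 0}, {"dx": 0, "dy": 0, "dz": 0, "rx": 0, "ry": 0, "rz": 0}, {"dx": 0, "dy": 0, "dz": 0, "rx": 0, "ry": 0, "rz": 0}, {"dx": 0, "dy": 0, "dz": 0, "rx": 0, "ry": 0, "rz": 0}, {"dx": 0, "dy": 0, "dz": 0, "rx": 0, "ry": 0, "rz": 0}, {"dx": 0, "dy": 0, "dz": 0, "rx": 0, "ry": 0, "rz": 0}, {"dx": 0, "dy": 0, "dz": 0, "rx": 0, "ry": 0, "rz": 0}]'

```text
t: 5.2
tcp_pos: [0.5196, -0.0959, 0.3613]
tool_rot: [0.781, 0.624, 0.0, 0.0]
force: [0.2, -0.7, -0.2]
finger_gap: 1.002
gripper_force: 0.0
```

```bash
python3 - <<'E'
from h import *
from scipy.spatial.transform import Rotation as Ro
s=sensors.sense();R=Ro.from_quat(s["tool_rot"]).as_matrix();print(s["t"],s["tcp_pos"],R.round(3),np.degrees(np.arctan2(R[1,1],R[0,1])),s["q"])
m=cams.camera_model("wrist");i=cams.snapshot("wrist")
cv2.imwrite("pics/w3.png",i[:,:,::-1]);np.save("w3.npy",m,allow_pickle=True)
E=np.array(m["extrinsics"]);print(ray(m,0,0)[0])
for p in [(.5513,-.1274,.271),(.53,-.2235,.271)]:
    c=E[:3,:3]@np.array(p)+E[:3,3];print("expect",(c[0]/c[2]*m["fx"]+m["cx"]).round(),(c[1]/c[2]*m["fy"]+m["cy"]).round())
E
```

```text
5.2 [ 0.51957373 -0.09593378  0.3613109 ] [[ 0.221  0.975  0.   ]
 [ 0.975 -0.221  0.   ]
 [ 0.     0.    -1.   ]] -12.742425176390881 [-3.94259771e-01  2.62293781e-01  1.49315450e+00  2.51489763e-05
  1.38612791e+00 -1.71867115e-01]
[ 0.53667632 -0.01880009  0.5039859 ]
expect 341.0 246.0
expect 336.0 366.0
```

View pics/w3.png

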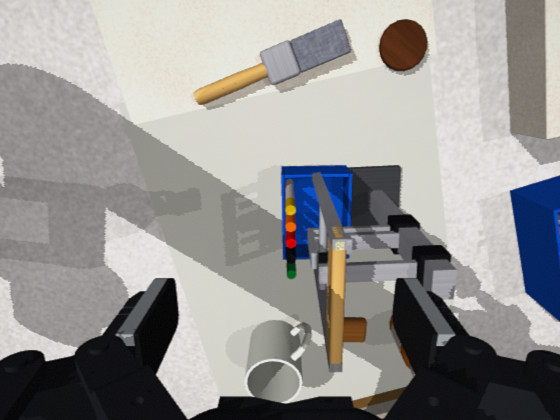

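The wrist view shows the grip bar's top face running from about (339,240) to (335,366), as predicted. The hook arm lies to its right. The mug, at (275,355), is near the far end but low.

```bash
python3 - <<'E'
from h import *
np.set_printoptions(precision=4,suppress=True)
m=np.load("w3.npy",allow_pickle=True).item()
i=cv2.cvtColor(cv2.imread("pics/w3.png"),cv2.COLOR_BGR2HSV)
for y in (255,270,285,300,312,350,360,366,370,374):
    print(y,[(x) for x in np.where(cv2.inRange(i,(10,70,60),(30,255,255))[y,315:360])[0][[0,-1]]+315] if cv2.inRange(i,(10,70,60),(30,255,255))[y,315:360].any() else None, i[y,337])
for p in[(340,237),(344,244),(334,244),(340,366),(331,366),(335,368)]:print(p,onplane(m,*p,.271))
# other points: post top z.245, hook arm
for p in[(447,275),(395,243),(330,243)]:print(p,onplane(m,*p,.245))
E
```

```text
255 [np.int64(328), np.int64(345)] [ 19 139 226]
270 [np.int64(328), np.int64(345)] [ 20 138 228]
285 [np.int64(328), np.int64(344)] [ 20 135 230]
300 [np.int64(327), np.int64(343)] [ 17 145 164]
312 [np.int64(326), np.int64(343)] [ 18 148 165]
350 [np.int64(328), np.int64(341)] [ 18 146 162]
360 [np.int64(329), np.int64(341)] [ 18 145 160]
366 None [120   5 110]
370 None [113   9 109]
374 None [ 30  11 208]
(340, 237) [ 0.5516 -0.1204  0.271 ]
(344, 244) [ 0.5533 -0.126   0.271 ]
(334, 244) [ 0.5467 -0.1245  0.271 ]
(340, 366) [ 0.5329 -0.2244  0.271 ]
(331, 366) [ 0.5262 -0.2229  0.271 ]
(335, 368) [ 0.5289 -0.2254  0.271 ]
(447, 275) [ 0.6283 -0.1812  0.245 ]
(395, 243) [ 0.5927 -0.1456  0.245 ]
(330, 243) [ 0.545  -0.1348  0.245 ]
```

Emit:
move_arm --targets '[{"dx": 0.2, "dy": -0.78, "dz": 0, "rx": 0, "ry": 0, "rz": 0.025}, {"dx": 0.2, "dy": -0.78, "dz": 0, "rx": 0, "ry": 0, "rz": 0}, {"dx": 0.2, "dy": -0.78, "dz": 0, "rx": 0, "ry": 0, "rz": 0}, {"dx": 0.21, "dy": -0.78, "dz": 0, "rx": 0, "ry": 0, "rz": 0}, {"dx": 0, "dy": 0, "dz": -0.6, "rx": 0, "ry": 0, "rz": 0}, {"dx": 0, "dy": 0, "dz": -0.6, "rx": 0, "ry": 0, "rz": 0}, {"dx": 0, "dy": 0, "dz": -0.6, "rx": 0, "ry": 0, "rz": 0}, {"dx": 0, "dy": 0, "dz": -0.6, "rx": 0, "ry": 0, "rz": 0}, {"dx": 0, "dy": 0, "dz": 0, "rx": 0, "ry": 0, "rz": 0}, {"dx": 0, "dy": 0, "dz": 0, "rx": 0, "ry": 0, "rz": 0}]' --claw 60

```text
t: 6.5
tcp_pos: [0.5401, -0.1739, 0.3016]
tool_rot: [0.777, 0.629, 0.0, 0.0]
force: [1.0, 0.0, 0.3]
finger_gap: 0.598
gripper_force: 0.0
```

```bash
python3 - <<'E'
from h import *
s=sensors.sense();print(s["t"],s["tcp_pos"])
m=cams.camera_model("wrist");i=cams.snapshot("wrist")
cv2.imwrite("pics/w4.png",i[:,:,::-1]);np.save("w4.npy",m,allow_pickle=True)
E
python3 -c "
import numpy as np
from h import *
m=np.load('w4.npy',allow_pickle=True).item()
E=np.array(m['extrinsics'])
for p in [(.540,-.174,.271),(.5511,-.1195,.271)]:
    c=E[:3,:3]@np.array(p)+E[:3,3];print('expect',c[0]/c[2]*m['fx']+m['cx'],c[1]/c[2]*m['fy']+m['cy'])
"
```

```text
6.5 [ 0.54012027 -0.17393573  0.30158566]
expect 285.4762765931107 251.46450166162236
expect 284.4859513451452 140.90361467973196
```

View pics/w4.png

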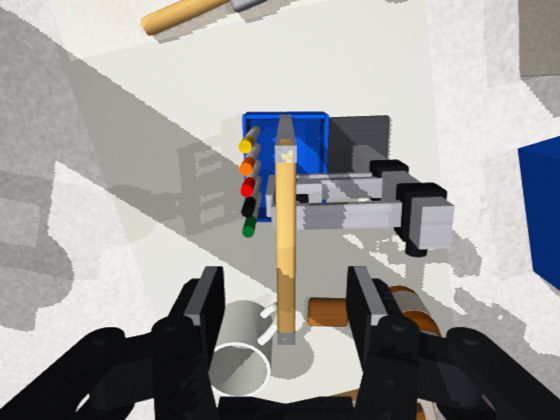

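The bar is centred between the fingers: bar centre at (286,250) against an expected (285.5,251.5), with its far end at v≈146. I'll descend and pinch it.

Emit:
move_arm --targets '[{"dx": 0, "dy": 0, "dz": -0.5, "rx": 0, "ry": 0, "rz": 0}, {"dx": 0, "dy": 0, "dz": -0.5, "rx": 0, "ry": 0, "rz": 0}, {"dx": 0, "dy": 0, "dz": -0.5, "rx": 0, "ry": 0, "rz": 0}, {"dx": 0, "dy": 0, "dz": -0.5, "rx": 0, "ry": 0, "rz": 0}, {"dx": 0, "dy": 0, "dz": -0.4, "rx": 0, "ry": 0, "rz": 0}, {"dx": 0, "dy": 0, "dz": -0.1, "rx": 0, "ry": 0, "rz": 0}, {"dx": 0, "dy": 0, "dz": 0, "rx": 0, "ry": 0, "rz": 0}, {"dx": 0, "dy": 0, "dz": 0, "rx": 0, "ry": 0, "rz": 0}, {"dx": 0, "dy": 0, "dz": 0, "rx": 0, "ry": 0, "rz": 0}, {"dx": 0, "dy": 0, "dz": 0, "rx": 0, "ry": 0, "rz": 0}]'

```text
t: 7.8
tcp_pos: [0.5399, -0.174, 0.2391]
tool_rot: [0.777, 0.629, 0.0, 0.0]
force: [-0.4, 0.9, -0.2]
finger_gap: 0.603
gripper_force: 0.0
```

Emit:
move_arm --targets '[{"dx": 0, "dy": 0, "dz": 0, "rx": 0, "ry": 0, "rz": 0}, {"dx": 0, "dy": 0, "dz": 0, "rx": 0, "ry": 0, "rz": 0}, {"dx": 0, "dy": 0, "dz": 0, "rx": 0, "ry": 0, "rz": 0}, {"dx": 0, "dy": 0, "dz": 0, "rx": 0, "ry": 0, "rz": 0}, {"dx": 0, "dy": 0, "dz": 0, "rx": 0, "ry": 0, "rz": 0}, {"dx": 0, "dy": 0, "dz": 0, "rx": 0, "ry": 0, "rz": 0}, {"dx": 0, "dy": 0, "dz": 0, "rx": 0, "ry": 0, "rz": 0}, {"dx": 0, "dy": 0, "dz": 0, "rx": 0, "ry": 0, "rz": 0}, {"dx": 0, "dy": 0, "dz": 0, "rx": 0, "ry": 0, "rz": 0}, {"dx": 0, "dy": 0, "dz": 0, "rx": 0, "ry": 0, "rz": 0}]' --claw 0 --newtons 70

```text
t: 9.05
tcp_pos: [0.54, -0.174, 0.2389]
tool_rot: [0.777, 0.629, 0.0, 0.0]
force: [1.4, 1.2, 1.6]
finger_gap: 0.103
gripper_force: 69.2
```

Emit:
move_arm --targets '[{"dx": 0, "dy": 0, "dz": 0.04, "rx": 0, "ry": 0, "rz": 0}, {"dx": 0, "dy": 0, "dz": 0.04, "rx": 0, "ry": 0, "rz": 0}, {"dx": 0, "dy": 0, "dz": 0.04, "rx": 0, "ry": 0, "rz": 0}, {"dx": 0, "dy": 0, "dz": 0.04, "rx": 0, "ry": 0, "rz": 0}, {"dx": 0, "dy": 0, "dz": 0.04, "rx": 0, "ry": 0, "rz": 0}, {"dx": 0, "dy": 0, "dz": 0.04, "rx": 0, "ry": 0, "rz": 0}, {"dx": 0, "dy": 0, "dz": 0.04, "rx": 0, "ry": 0, "rz": 0}, {"dx": 0, "dy": 0, "dz": 0, "rx": 0, "ry": 0, "rz": 0}, {"dx": 0, "dy": 0, "dz": 0, "rx": 0, "ry": 0, "rz": 0}, {"dx": 0, "dy": 0, "dz": 0, "rx": 0, "ry": 0, "rz": 0}]'

```text
t: 10.3
tcp_pos: [0.5398, -0.1739, 0.2457]
tool_rot: [0.777, 0.629, -0.0, -0.0]
force: [-0.1, -0.2, -3.3]
finger_gap: 0.105
gripper_force: 68.4
```

```bash
cat > f.py <<'E'
from h import *
F=[];t=[]
for k in range(4):
    s=sensors.sense();F.append(s["force"]);t.append(s["ft_torque"]);cams.snapshot("scene")
s=sensors.sense();F.append(s["force"]);print(s["t"],s["tcp_pos"].round(4),"F",np.mean(F,0).round(2),np.std(F,0).round(2),np.mean(t,0).round(2))
E
python3 f.py
```

```text
10.5 [ 0.5398 -0.174   0.2458] F [ 0.14 -0.03 -3.27] [0.61 0.44 0.28] [ 0.  0. -0.]
```

Emit:
move_arm --targets '[{"dx": 0, "dy": 0, "dz": 0.04, "rx": 0, "ry": 0, "rz": 0}, {"dx": 0, "dy": 0, "dz": 0.04, "rx": 0, "ry": 0, "rz": 0}, {"dx": 0, "dy": 0, "dz": 0.04, "rx": 0, "ry": 0, "rz": 0}, {"dx": 0, "dy": 0, "dz": 0.04, "rx": 0, "ry": 0, "rz": 0}, {"dx": 0, "dy": 0, "dz": 0.04, "rx": 0, "ry": 0, "rz": 0}, {"dx": 0, "dy": 0, "dz": 0.04, "rx": 0, "ry": 0, "rz": 0}, {"dx": 0, "dy": 0, "dz": 0.04, "rx": 0, "ry": 0, "rz": 0}, {"dx": 0, "dy": 0, "dz": 0, "rx": 0, "ry": 0, "rz": 0}, {"dx": 0, "dy": 0, "dz": 0, "rx": 0, "ry": 0, "rz": 0}, {"dx": 0, "dy": 0, "dz": 0, "rx": 0, "ry": 0, "rz": 0}]'

```text
t: 11.75
tcp_pos: [0.5398, -0.1739, 0.2528]
tool_rot: [0.777, 0.629, -0.0, -0.0]
force: [0.2, -0.2, -2.6]
finger_gap: 0.104
gripper_force: 68.4
```

```bash
python3 f.py
```

```text
11.95 [ 0.5398 -0.174   0.2528] F [ 0.02  0.09 -3.24] [0.31 0.55 0.72] [-0.01 -0.01 -0.01]
```

Emit:
move_arm --targets '[{"dx": 0, "dy": 0, "dz": 0.04, "rx": 0, "ry": 0, "rz": 0}, {"dx": 0, "dy": 0, "dz": 0.04, "rx": 0, "ry": 0, "rz": 0}, {"dx": 0, "dy": 0, "dz": 0.04, "rx": 0, "ry": 0, "rz": 0}, {"dx": 0, "dy": 0, "dz": 0.04, "rx": 0, "ry": 0, "rz": 0}, {"dx": 0, "dy": 0, "dz": 0.04, "rx": 0, "ry": 0, "rz": 0}, {"dx": 0, "dy": 0, "dz": 0.04, "rx": 0, "ry": 0, "rz": 0}, {"dx": 0, "dy": 0, "dz": 0.04, "rx": 0, "ry": 0, "rz": 0}, {"dx": 0, "dy": 0, "dz": 0, "rx": 0, "ry": 0, "rz": 0}, {"dx": 0, "dy": 0, "dz": 0, "rx": 0, "ry": 0, "rz": 0}, {"dx": 0, "dy": 0, "dz": 0, "rx": 0, "ry": 0, "rz": 0}]'

```text
t: 13.2
tcp_pos: [0.5398, -0.174, 0.2598]
tool_rot: [0.777, 0.629, -0.0, -0.0]
force: [-0.6, -0.9, -3.4]
finger_gap: 0.1
gripper_force: 68.4
```

```bash
python3 f.py
```

```text
13.4 [ 0.5398 -0.174   0.2598] F [-0.39 -0.22 -3.22] [0.17 0.45 0.11] [-0.01 -0.02  0.01]
```

Weight plateau is 3.25 N and the catch isn't touched yet. Carrying on up.

Emit:
move_arm --targets '[{"dx": 0, "dy": 0, "dz": 0.04, "rx": 0, "ry": 0, "rz": 0}, {"dx": 0, "dy": 0, "dz": 0.04, "rx": 0, "ry": 0, "rz": 0}, {"dx": 0, "dy": 0, "dz": 0.04, "rx": 0, "ry": 0, "rz": 0}, {"dx": 0, "dy": 0, "dz": 0.04, "rx": 0, "ry": 0, "rz": 0}, {"dx": 0, "dy": 0, "dz": 0.04, "rx": 0, "ry": 0, "rz": 0}, {"dx": 0, "dy": 0, "dz": 0.04, "rx": 0, "ry": 0, "rz": 0}, {"dx": 0, "dy": 0, "dz": 0.04, "rx": 0, "ry": 0, "rz": 0}, {"dx": 0, "dy": 0, "dz": 0, "rx": 0, "ry": 0, "rz": 0}, {"dx": 0, "dy": 0, "dz": 0, "rx": 0, "ry": 0, "rz": 0}, {"dx": 0, "dy": 0, "dz": 0, "rx": 0, "ry": 0, "rz": 0}]'

```text
t: 14.65
tcp_pos: [0.5398, -0.174, 0.2668]
tool_rot: [0.777, 0.629, -0.0, -0.0]
force: [0.5, 0.8, -3.2]
finger_gap: 0.106
gripper_force: 68.4
```

```bash
python3 f.py
```

```text
14.85 [ 0.5398 -0.1739  0.2668] F [ 0.08 -0.   -3.15] [0.78 0.66 0.33] [ 0.02  0.01 -0.01]
```

Emit:
move_arm --targets '[{"dx": 0, "dy": 0, "dz": 0.04, "rx": 0, "ry": 0, "rz": 0}, {"dx": 0, "dy": 0, "dz": 0.04, "rx": 0, "ry": 0, "rz": 0}, {"dx": 0, "dy": 0, "dz": 0.04, "rx": 0, "ry": 0, "rz": 0}, {"dx": 0, "dy": 0, "dz": 0.04, "rx": 0, "ry": 0, "rz": 0}, {"dx": 0, "dy": 0, "dz": 0.04, "rx": 0, "ry": 0, "rz": 0}, {"dx": 0, "dy": 0, "dz": 0.04, "rx": 0, "ry": 0, "rz": 0}, {"dx": 0, "dy": 0, "dz": 0.04, "rx": 0, "ry": 0, "rz": 0}, {"dx": 0, "dy": 0, "dz": 0, "rx": 0, "ry": 0, "rz": 0}, {"dx": 0, "dy": 0, "dz": 0, "rx": 0, "ry": 0, "rz": 0}, {"dx": 0, "dy": 0, "dz": 0, "rx": 0, "ry": 0, "rz": 0}]'

```text
t: 16.1
tcp_pos: [0.5397, -0.1739, 0.2737]
tool_rot: [0.777, 0.629, -0.0, -0.0]
force: [0.3, -0.3, -8.6]
finger_gap: 0.106
gripper_force: 68.0
```

```bash
python3 f.py
```

```text
16.3 [ 0.5397 -0.1739  0.2737] F [ 0.14  0.03 -8.71] [0.34 0.32 0.24] [-0.06 -0.14  0.  ]
```

The catch is felt: 5.5 N above the weight, so it is raised about 6 mm. I'll go up another 5 mm and measure again.

Emit:
move_arm --targets '[{"dx": 0, "dy": 0, "dz": 0.04, "rx": 0, "ry": 0, "rz": 0}, {"dx": 0, "dy": 0, "dz": 0.04, "rx": 0, "ry": 0, "rz": 0}, {"dx": 0, "dy": 0, "dz": 0.04, "rx": 0, "ry": 0, "rz": 0}, {"dx": 0, "dy": 0, "dz": 0.04, "rx": 0, "ry": 0, "rz": 0}, {"dx": 0, "dy": 0, "dz": 0.04, "rx": 0, "ry": 0, "rz": 0}, {"dx": 0, "dy": 0, "dz": 0, "rx": 0, "ry": 0, "rz": 0}, {"dx": 0, "dy": 0, "dz": 0, "rx": 0, "ry": 0, "rz": 0}, {"dx": 0, "dy": 0, "dz": 0, "rx": 0, "ry": 0, "rz": 0}, {"dx": 0, "dy": 0, "dz": 0, "rx": 0, "ry": 0, "rz": 0}, {"dx": 0, "dy": 0, "dz": 0, "rx": 0, "ry": 0, "rz": 0}]'

```text
t: 17.55
tcp_pos: [0.5397, -0.1739, 0.2787]
tool_rot: [0.777, 0.629, -0.0, -0.0]
force: [-0.8, 0.1, -11.4]
finger_gap: 0.101
gripper_force: 67.9
```

```bash
python3 f.py
```

```text
17.75 [ 0.5397 -0.1739  0.2788] F [-1.60e-01 -1.00e-02 -1.17e+01] [0.69 0.42 0.48] [-0.04 -0.08 -0.04]
```

Emit:
move_arm --targets '[{"dx": 0, "dy": 0, "dz": 0.04, "rx": 0, "ry": 0, "rz": 0}, {"dx": 0, "dy": 0, "dz": 0.04, "rx": 0, "ry": 0, "rz": 0}, {"dx": 0, "dy": 0, "dz": 0.02, "rx": 0, "ry": 0, "rz": 0}, {"dx": 0, "dy": 0, "dz": 0, "rx": 0, "ry": 0, "rz": 0}, {"dx": 0, "dy": 0, "dz": 0, "rx": 0, "ry": 0, "rz": 0}, {"dx": 0, "dy": 0, "dz": 0, "rx": 0, "ry": 0, "rz": 0}, {"dx": 0, "dy": 0, "dz": 0, "rx": 0, "ry": 0, "rz": 0}, {"dx": 0, "dy": 0, "dz": 0, "rx": 0, "ry": 0, "rz": 0}, {"dx": 0, "dy": 0, "dz": 0, "rx": 0, "ry": 0, "rz": 0}, {"dx": 0, "dy": 0, "dz": 0, "rx": 0, "ry": 0, "rz": 0}]'

```text
t: 19.0
tcp_pos: [0.5397, -0.1739, 0.2813]
tool_rot: [0.777, 0.629, -0.0, -0.0]
force: [-1.1, -0.7, -12.7]
finger_gap: 0.104
gripper_force: 67.9
```

```bash
python3 f.py
```

```text
19.2 [ 0.5397 -0.1739  0.2813] F [ -0.65  -0.09 -13.25] [0.51 0.43 0.34] [ 0.01  0.03 -0.02]
```

That is 10.0 N above the weight, the middle of the range. Drawing out along -x of the stand, gently.

Emit:
move_arm --targets '[{"dx": -0.078, "dy": 0.017, "dz": 0, "rx": 0, "ry": 0, "rz": 0}, {"dx": -0.078, "dy": 0.017, "dz": 0, "rx": 0, "ry": 0, "rz": 0}, {"dx": -0.078, "dy": 0.017, "dz": 0, "rx": 0, "ry": 0, "rz": 0}, {"dx": -0.078, "dy": 0.017, "dz": 0, "rx": 0, "ry": 0, "rz": 0}, {"dx": -0.078, "dy": 0.017, "dz": 0, "rx": 0, "ry": 0, "rz": 0}, {"dx": 0, "dy": 0, "dz": 0, "rx": 0, "ry": 0, "rz": 0}, {"dx": 0, "dy": 0, "dz": 0, "rx": 0, "ry": 0, "rz": 0}, {"dx": 0, "dy": 0, "dz": 0, "rx": 0, "ry": 0, "rz": 0}, {"dx": 0, "dy": 0, "dz": 0, "rx": 0, "ry": 0, "rz": 0}, {"dx": 0, "dy": 0, "dz": 0, "rx": 0, "ry": 0, "rz": 0}]'

```text
t: 20.45
tcp_pos: [0.5334, -0.173, 0.2826]
tool_rot: [0.777, 0.629, 0.003, 0.004]
force: [7.6, -0.9, -14.4]
finger_gap: 0.107
gripper_force: 68.4
```

```bash
python3 f.py
```

```text
20.65 [ 0.5334 -0.173   0.2826] F [  6.82  -0.94 -14.03] [0.55 0.33 0.28] [-0.25 -1.58 -0.01]
```

7 N resists in x, so I'll stop pulling and look before going on.

```bash
python3 - <<'E'
from h import *
s=sensors.sense();print(s["t"],s["force"])
a=cams.snapshot("scene");w=cams.snapshot("wrist")
o=np.hstack([cv2.resize(a[120:240,160:270],(400,436),interpolation=cv2.INTER_CUBIC),cv2.resize(w[90:350,180:420],(400,436),interpolation=cv2.INTER_CUBIC)])
cv2.imwrite("pics/c2.png",o[:,:,::-1]);np.save("w5.npy",cams.camera_model("wrist"),allow_pickle=True)
E
```

```text
20.65 [  6.52314185  -1.38046178 -13.94448128]
```

View pics/c2.png

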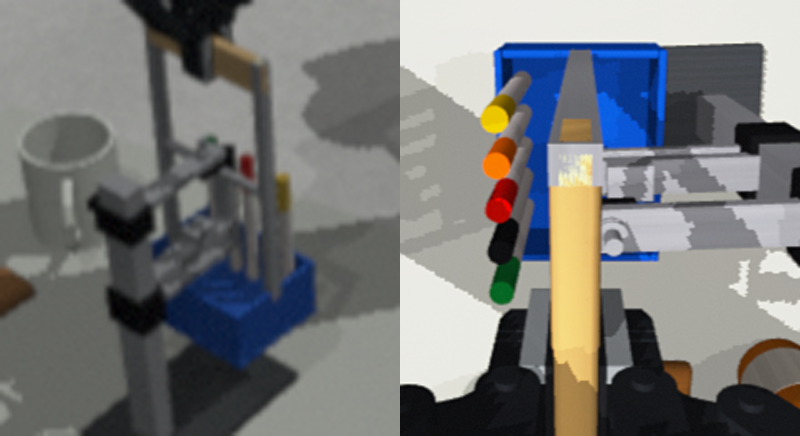

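The crop shows the bar up under the roof by the foot, at about (225,165), but whether it clears the tip isn't visible. I'll ease back 5 mm. If it was foot friction the force will reverse, and if it was the tip the force will drop to zero.

Emit:
move_arm --targets '[{"dx": 0.078, "dy": -0.017, "dz": 0, "rx": 0, "ry": 0, "rz": 0}, {"dx": 0.078, "dy": -0.017, "dz": 0, "rx": 0, "ry": 0, "rz": 0}, {"dx": 0.039, "dy": -0.008, "dz": 0, "rx": 0, "ry": 0, "rz": 0}, {"dx": 0, "dy": 0, "dz": 0, "rx": 0, "ry": 0, "rz": 0}, {"dx": 0, "dy": 0, "dz": 0, "rx": 0, "ry": 0, "rz": 0}, {"dx": 0, "dy": 0, "dz": 0, "rx": 0, "ry": 0, "rz": 0}, {"dx": 0, "dy": 0, "dz": 0, "rx": 0, "ry": 0, "rz": 0}, {"dx": 0, "dy": 0, "dz": 0, "rx": 0, "ry": 0, "rz": 0}, {"dx": 0, "dy": 0, "dz": 0, "rx": 0, "ry": 0, "rz": 0}, {"dx": 0, "dy": 0, "dz": 0, "rx": 0, "ry": 0, "rz": 0}]'

```text
t: 22.0
tcp_pos: [0.535, -0.173, 0.2813]
tool_rot: [0.777, 0.629, -0.0, 0.0]
force: [2.5, -2.2, -13.0]
finger_gap: 0.108
gripper_force: 68.1
```

```bash
python3 f.py; python3 - <<'E'
from h import *
b=cams.snapshot("scene")[:,:,::-1];a=cv2.imread("pics/scene0.png")
cv2.imwrite("pics/c3.png",np.hstack([cv2.resize(i[145:205,195:245],(400,480),interpolation=cv2.INTER_CUBIC) for i in(a,b)]))
E
```

```text
22.2 [ 0.535  -0.173   0.2814] F [  2.73  -2.54 -13.15] [0.22 0.63 0.19] [-0.57 -0.71  0.01]
```

View pics/c3.png

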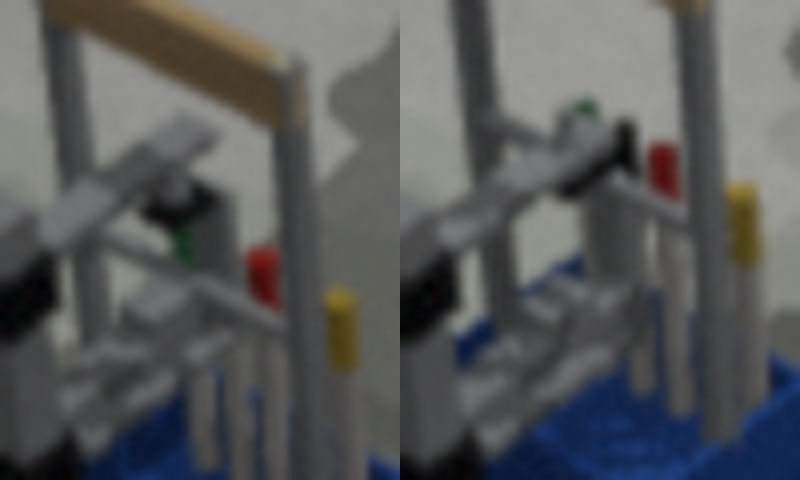

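Before and after, the bar rose to about (618,183) on the right. With perspective corrected, that puts its axis roughly 8 mm above the tip's top at (618,190), so it should be clear. One more cheap test by pushing slightly back past the start: friction would give a clearly negative Fx, tip contact would give about zero.

Emit:
move_arm --targets '[{"dx": 0.078, "dy": -0.017, "dz": 0, "rx": 0, "ry": 0, "rz": 0}, {"dx": 0.078, "dy": -0.017, "dz": 0, "rx": 0, "ry": 0, "rz": 0}, {"dx": 0.078, "dy": -0.017, "dz": 0, "rx": 0, "ry": 0, "rz": 0}, {"dx": 0, "dy": 0, "dz": 0, "rx": 0, "ry": 0, "rz": 0}, {"dx": 0, "dy": 0, "dz": 0, "rx": 0, "ry": 0, "rz": 0}, {"dx": 0, "dy": 0, "dz": 0, "rx": 0, "ry": 0, "rz": 0}, {"dx": 0, "dy": 0, "dz": 0, "rx": 0, "ry": 0, "rz": 0}, {"dx": 0, "dy": 0, "dz": 0, "rx": 0, "ry": 0, "rz": 0}, {"dx": 0, "dy": 0, "dz": 0, "rx": 0, "ry": 0, "rz": 0}, {"dx": 0, "dy": 0, "dz": 0, "rx": 0, "ry": 0, "rz": 0}]'

```text
t: 23.5
tcp_pos: [0.5376, -0.1731, 0.2801]
tool_rot: [0.777, 0.629, -0.002, -0.004]
force: [-4.1, -1.0, -12.7]
finger_gap: 0.107
gripper_force: 68.5
```

```bash
python3 f.py
```

```text
23.7 [ 0.5376 -0.1732  0.2801] F [ -5.2   -0.93 -12.93] [0.63 0.32 0.44] [-0.39  1.21  0.  ]
```

Fx reversed to -5 N, so the resistance is the foot's friction on the bar and not the tip. I'll pull again, slightly farther. Friction should stay near 7 N.

Emit:
move_arm --targets '[{"dx": -0.078, "dy": 0.017, "dz": 0, "rx": 0, "ry": 0, "rz": 0}, {"dx": -0.078, "dy": 0.017, "dz": 0, "rx": 0, "ry": 0, "rz": 0}, {"dx": -0.078, "dy": 0.017, "dz": 0, "rx": 0, "ry": 0, "rz": 0}, {"dx": -0.078, "dy": 0.017, "dz": 0, "rx": 0, "ry": 0, "rz": 0}, {"dx": -0.078, "dy": 0.017, "dz": 0, "rx": 0, "ry": 0, "rz": 0}, {"dx": -0.078, "dy": 0.017, "dz": 0, "rx": 0, "ry": 0, "rz": 0}, {"dx": -0.078, "dy": 0.017, "dz": 0, "rx": 0, "ry": 0, "rz": 0}, {"dx": -0.059, "dy": 0.013, "dz": 0, "rx": 0, "ry": 0, "rz": 0}, {"dx": 0, "dy": 0, "dz": 0, "rx": 0, "ry": 0, "rz": 0}, {"dx": 0, "dy": 0, "dz": 0, "rx": 0, "ry": 0, "rz": 0}]'

```text
t: 24.95
tcp_pos: [0.5261, -0.171, 0.2824]
tool_rot: [0.777, 0.629, 0.0, 0.001]
force: [-0.4, 0.0, -3.9]
finger_gap: 0.104
gripper_force: 71.2
```

```bash
python3 f.py
```

```text
25.15 [ 0.5257 -0.1709  0.2816] F [-0.13 -0.13 -3.64] [0.35 0.62 0.29] [ 0.01 -0.    0.  ]
```

The bar is free: only the weight, 3.6 N, is left and there is no side force. Drawing well clear, then carrying to the tray.

Emit:
move_arm --targets '[{"dx": -0.35, "dy": 0.075, "dz": 0, "rx": 0, "ry": 0, "rz": 0}, {"dx": -0.35, "dy": 0.075, "dz": 0, "rx": 0, "ry": 0, "rz": 0}, {"dx": -0.35, "dy": 0.075, "dz": 0, "rx": 0, "ry": 0, "rz": 0}, {"dx": -0.35, "dy": 0.075, "dz": 0, "rx": 0, "ry": 0, "rz": 0}, {"dx": -0.35, "dy": 0.075, "dz": 0, "rx": 0, "ry": 0, "rz": 0}, {"dx": -0.35, "dy": 0.075, "dz": 0, "rx": 0, "ry": 0, "rz": 0}, {"dx": -0.35, "dy": 0.075, "dz": 0, "rx": 0, "ry": 0, "rz": 0}, {"dx": -0.35, "dy": 0.075, "dz": 0, "rx": 0, "ry": 0, "rz": 0}, {"dx": -0.35, "dy": 0.075, "dz": 0, "rx": 0, "ry": 0, "rz": 0}, {"dx": -0.35, "dy": 0.075, "dz": 0, "rx": 0, "ry": 0, "rz": 0}]'

```text
t: 26.4
tcp_pos: [0.4376, -0.152, 0.2813]
tool_rot: [0.777, 0.629, 0.0, 0.0]
force: [-0.5, -0.4, -2.9]
finger_gap: 0.105
gripper_force: 71.2
```

Emit:
move_arm --targets '[{"dx": 0.1, "dy": 0.4, "dz": 0, "rx": 0, "ry": 0, "rz": -0.017}, {"dx": 0.2, "dy": 0.8, "dz": 0, "rx": 0, "ry": 0, "rz": -0.017}, {"dx": 0.2, "dy": 0.9, "dz": 0, "rx": 0, "ry": 0, "rz": -0.017}, {"dx": 0.2, "dy": 0.9, "dz": 0, "rx": 0, "ry": 0, "rz": -0.017}, {"dx": 0.2, "dy": 0.9, "dz": 0, "rx": 0, "ry": 0, "rz": -0.017}, {"dx": 0.6, "dy": 0.9, "dz": 0, "rx": 0, "ry": 0, "rz": -0.017}, {"dx": 0.6, "dy": 0.9, "dz": 0, "rx": 0, "ry": 0, "rz": -0.017}, {"dx": 0.6, "dy": 0.9, "dz": 0, "rx": 0, "ry": 0, "rz": -0.017}, {"dx": 0.6, "dy": 0.9, "dz": 0, "rx": 0, "ry": 0, "rz": -0.017}, {"dx": 0.6, "dy": 0.9, "dz": 0, "rx": 0, "ry": 0, "rz": -0.017}]'

```text
t: 27.65
tcp_pos: [0.5364, 0.0595, 0.2812]
tool_rot: [0.804, 0.594, 0.0, -0.0]
force: [-0.2, 0.3, -3.4]
finger_gap: 0.108
gripper_force: 71.2
```

Emit:
move_arm --targets '[{"dx": 0.27, "dy": 0.72, "dz": 0, "rx": 0, "ry": 0, "rz": 0}, {"dx": 0.27, "dy": 0.72, "dz": 0, "rx": 0, "ry": 0, "rz": 0}, {"dx": 0.27, "dy": 0.72, "dz": 0, "rx": 0, "ry": 0, "rz": 0}, {"dx": 0.27, "dy": 0.72, "dz": 0, "rx": 0, "ry": 0, "rz": 0}, {"dx": 0.27, "dy": 0.72, "dz": 0, "rx": 0, "ry": 0, "rz": 0}, {"dx": 0.27, "dy": 0.72, "dz": 0, "rx": 0, "ry": 0, "rz": 0}, {"dx": 0, "dy": 0, "dz": -0.4, "rx": 0, "ry": 0, "rz": 0}, {"dx": 0, "dy": 0, "dz": -0.4, "rx": 0, "ry": 0, "rz": 0}, {"dx": 0, "dy": 0, "dz": -0.4, "rx": 0, "ry": 0, "rz": 0}, {"dx": 0, "dy": 0, "dz": 0, "rx": 0, "ry": 0, "rz": 0}]'

```text
t: 28.9
tcp_pos: [0.5751, 0.1652, 0.2498]
tool_rot: [0.805, 0.594, -0.002, -0.001]
force: [-0.4, 0.0, -3.5]
finger_gap: 0.108
gripper_force: 71.2
```

```bash
python3 - <<'E'
from h import *
np.set_printoptions(precision=4,suppress=True)
s=sensors.sense();print(s["t"],s["tcp_pos"],s["tool_rot"])
names=("top","wrist","scene");I=[];
for n in names:
    m=cams.camera_model(n);I.append(cams.snapshot(n)[:,:,::-1].copy());E=np.array(m["extrinsics"])
    # expected box top rim & tray rim drawn as points for comparison
    def pr(p):
        c=E[:3,:3]@np.array(p)+E[:3,3];return (c[0]/c[2]*m["fx"]+m["cx"],c[1]/c[2]*m["fy"]+m["cy"])
    def rect(cx,cy,a,b,yaw,z):
        c,q=np.cos(yaw),np.sin(yaw)
        return [(cx+c*x-q*y,cy+q*x+c*y,z) for x,y in((-a,-b),(a,-b),(a,b),(-a,b))]
    z0=s["tcp_pos"][2]-.2139;yw=np.radians(-17)
    for k,(P,col) in enumerate(((rect(*s["tcp_pos"][:2],.042,.055,yw,z0+.05),(0,255,0)),(rect(.577,.167,.059,.072,yw,.022),(0,0,255)))):
        for p in P: u,v=pr(p); cv2.circle(I[-1],(round(u),round(v)),1,col,-1)
t=cv2.resize(I[0][170:260,190:290],(400,360),interpolation=cv2.INTER_CUBIC)
w=cv2.resize(I[1],(400,300));sc=cv2.resize(I[2][190:310,260:400],(400,343),interpolation=cv2.INTER_CUBIC)
o=np.zeros((600,800,3),np.uint8);o[:360,:400]=t;o[:300,400:]=w;o[300:600,400:]=cv2.resize(sc,(400,300))
cv2.imwrite("pics/c4.png",o)
E
```

```text
28.9 [0.5751 0.1652 0.2498] [ 0.8046  0.5938 -0.0016 -0.0008]
```

View pics/c4.png

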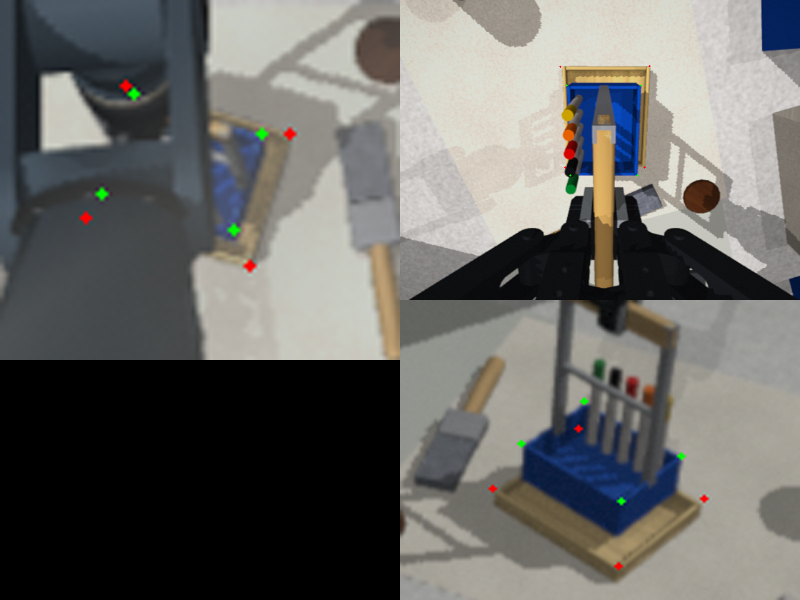

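In all three views the predicted marks (box green, tray rim red) sit on the real edges within about 2–3 mm. The box is centred over the tray with room all round. Lowering to just above the floor.

Emit:
move_arm --targets '[{"dx": 0, "dy": 0, "dz": -0.16, "rx": 0, "ry": 0, "rz": 0}, {"dx": 0, "dy": 0, "dz": -0.16, "rx": 0, "ry": 0, "rz": 0}, {"dx": 0, "dy": 0, "dz": -0.16, "rx": 0, "ry": 0, "rz": 0}, {"dx": 0, "dy": 0, "dz": -0.16, "rx": 0, "ry": 0, "rz": 0}, {"dx": 0, "dy": 0, "dz": -0.16, "rx": 0, "ry": 0, "rz": 0}, {"dx": 0, "dy": 0, "dz": -0.16, "rx": 0, "ry": 0, "rz": 0}, {"dx": 0, "dy": 0, "dz": -0.12, "rx": 0, "ry": 0, "rz": 0}, {"dx": 0, "dy": 0, "dz": 0, "rx": 0, "ry": 0, "rz": 0}, {"dx": 0, "dy": 0, "dz": 0, "rx": 0, "ry": 0, "rz": 0}, {"dx": 0, "dy": 0, "dz": 0, "rx": 0, "ry": 0, "rz": 0}]'

```text
t: 30.3
tcp_pos: [0.5763, 0.1659, 0.2245]
tool_rot: [0.804, 0.594, 0.0, 0.0]
force: [0.7, 1.0, -3.2]
finger_gap: 0.103
gripper_force: 71.2
```

```bash
python3 f.py
```

```text
30.5 [0.5762 0.1659 0.2245] F [-0.24  0.26 -3.5 ] [0.6  0.52 0.26] [-0.01  0.02  0.03]
```

Expect touch at z ≈ 0.219. Going down slowly, 0.75 mm per row.

Emit:
move_arm --targets '[{"dx": 0, "dy": 0, "dz": -0.03, "rx": 0, "ry": 0, "rz": 0}, {"dx": 0, "dy": 0, "dz": -0.03, "rx": 0, "ry": 0, "rz": 0}, {"dx": 0, "dy": 0, "dz": -0.03, "rx": 0, "ry": 0, "rz": 0}, {"dx": 0, "dy": 0, "dz": -0.03, "rx": 0, "ry": 0, "rz": 0}, {"dx": 0, "dy": 0, "dz": -0.03, "rx": 0, "ry": 0, "rz": 0}, {"dx": 0, "dy": 0, "dz": -0.03, "rx": 0, "ry": 0, "rz": 0}, {"dx": 0, "dy": 0, "dz": -0.02, "rx": 0, "ry": 0, "rz": 0}, {"dx": 0, "dy": 0, "dz": -0.02, "rx": 0, "ry": 0, "rz": 0}, {"dx": 0, "dy": 0, "dz": 0, "rx": 0, "ry": 0, "rz": 0}, {"dx": 0, "dy": 0, "dz": 0, "rx": 0, "ry": 0, "rz": 0}]'

```text
t: 31.75
tcp_pos: [0.5763, 0.166, 0.2193]
tool_rot: [0.804, 0.594, 0.0, 0.0]
force: [-0.8, 0.2, 0.4]
finger_gap: 0.108
gripper_force: 71.8
```

```bash
python3 f.py
```

```text
31.95 [0.5764 0.166  0.2192] F [-0.62  0.69  1.24] [0.32 0.28 0.61] [0.07 0.2  0.01]
```

The floor now carries the whole weight plus about 1 N. Releasing, then backing straight up.

Emit:
move_arm --targets '[{"dx": 0, "dy": 0, "dz": 0, "rx": 0, "ry": 0, "rz": 0}, {"dx": 0, "dy": 0, "dz": 0, "rx": 0, "ry": 0, "rz": 0}, {"dx": 0, "dy": 0, "dz": 0, "rx": 0, "ry": 0, "rz": 0}, {"dx": 0, "dy": 0, "dz": 0, "rx": 0, "ry": 0, "rz": 0}, {"dx": 0, "dy": 0, "dz": 0, "rx": 0, "ry": 0, "rz": 0}, {"dx": 0, "dy": 0, "dz": 0, "rx": 0, "ry": 0, "rz": 0}, {"dx": 0, "dy": 0, "dz": 0, "rx": 0, "ry": 0, "rz": 0}, {"dx": 0, "dy": 0, "dz": 0, "rx": 0, "ry": 0, "rz": 0}, {"dx": 0, "dy": 0, "dz": 0, "rx": 0, "ry": 0, "rz": 0}, {"dx": 0, "dy": 0, "dz": 0, "rx": 0, "ry": 0, "rz": 0}]' --claw 60

```text
t: 33.2
tcp_pos: [0.5761, 0.1659, 0.2188]
tool_rot: [0.804, 0.594, -0.0, -0.0]
force: [0.8, 0.5, 0.0]
finger_gap: 0.602
gripper_force: 0.0
```

Emit:
move_arm --targets '[{"dx": 0, "dy": 0, "dz": 0.2, "rx": 0, "ry": 0, "rz": 0}, {"dx": 0, "dy": 0, "dz": 0.3, "rx": 0, "ry": 0, "rz": 0}, {"dx": 0, "dy": 0, "dz": 0.5, "rx": 0, "ry": 0, "rz": 0}, {"dx": 0, "dy": 0, "dz": 0.6, "rx": 0, "ry": 0, "rz": 0}, {"dx": 0, "dy": 0, "dz": 0.6, "rx": 0, "ry": 0, "rz": 0}, {"dx": 0, "dy": 0, "dz": 0.6, "rx": 0, "ry": 0, "rz": 0}, {"dx": 0, "dy": 0, "dz": 0.6, "rx": 0, "ry": 0, "rz": 0}, {"dx": 0, "dy": 0, "dz": 0.6, "rx": 0, "ry": 0, "rz": 0}, {"dx": 0, "dy": 0, "dz": 0, "rx": 0, "ry": 0, "rz": 0}, {"dx": 0, "dy": 0, "dz": 0, "rx": 0, "ry": 0, "rz": 0}]'

```text
t: 34.45
tcp_pos: [0.5758, 0.1659, 0.3184]
tool_rot: [0.804, 0.594, -0.0, -0.0]
force: [-0.9, -0.2, -0.1]
finger_gap: 0.599
gripper_force: 0.0
```

```bash
python3 - <<'E'
from h import *
np.set_printoptions(precision=4,suppress=True)
s=sensors.sense();print(s["t"],s["tcp_pos"],s["force"],s["finger_gap"])
m=cams.camera_model("wrist");w=cams.snapshot("wrist");h=cv2.cvtColor(w,cv2.COLOR_RGB2HSV)
k=cv2.inRange(h,(105,120,40),(125,255,255))
n,l,st,c=cv2.connectedComponentsWithStats(k)
for j in range(1,n):
    if st[j,4]>300:
        q=np.vstack(cv2.findContours((l==j).astype(np.uint8),0,1)[0]).reshape(-1,2)
        W=np.array([onplane(m,*p,.055)[:2] for p in q],np.float32)*1000
        print(st[j],cv2.minAreaRect(W))
# change check elsewhere in the scene
a=cv2.imread("pics/scene0.png");b=cams.snapshot("scene")[:,:,::-1]
d=cv2.absdiff(a,b).max(2)
for nm,(x,y,ww,hh) in dict(cup=(415,235,40,45),mug=(160,148,25,40),brush=(265,215,30,45),orn=(238,265,26,22),block=(145,190,26,20),varn=(118,185,30,45),mark=(385,300,50,50)).items():
    print(nm,int((d[y:y+hh,x:x+ww]>60).sum()))
E
```

```text
34.45 [0.5758 0.1659 0.3184] [-0.9102 -0.165  -0.0895] 0.5992223014810089
[ 471    0   89   75 4617] ((832.2575073242188, 223.6160125732422), (75.04890441894531, 85.21167755126953), 84.19529724121094)
[ 247  110   79  101 4821] ((576.296875, 166.45355224609375), (110.86772155761719, 83.18090057373047), 72.9099349975586)
[ 515  342   45   56 1386] ((812.9983520507812, -205.1978759765625), (92.16790008544922, 56.42190933227539), 85.6305160522461)
cup 19
mug 0
brush 10
orn 0
block 0
varn 0
mark 0
```

The box measures 111 x 83 mm, centred at (0.576, 0.166) and parallel to the tray. The gripper is clear and the bystanders haven't moved. Handing in.

```bash
python3 -c "
from station import order;print(order.sign_off())"
```

```text
the job is handed in; nothing more can be done
None
```

The caddy is off its hook and stands flat and released in the tray, centred to within about 1 mm; I handed the job in at about 34.5 s. At 10 N of lift above its weight the first pull met about 7 N, so I stopped, tested back and forth until it read as catch friction, then drew it out; the bystanders showed no movement in the camera check.

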